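# Lay out the check-in desk from the stack

## Robot

A 6-joint arm with a two-finger parallel gripper is mounted at the origin on the work surface. World frame = base frame: x ahead of the robot, y to its left, z up, the work surface at z = 0. Lengths are in m, angles in rad, forces in N, time in s.
With the tool pointing down it reaches from about 0.3 to 0.85 m from the base axis. Payload 4.2 kg.
Tool frame: the origin (TCP) lies midway between the tips of the shut fingers; the grasp point (between the pads) lies 19 mm behind it (robot.pinch_z is the distance from the TCP to the grasp point, in m); x points along the fingers, z is the direction in which the jaws open and shut, and the axes are right-handed (so a half turn about x gives the same grasp; the last joint's range is limited). The gripper opens to 91 mm and grips with 3 to 60 N. Pads are 32 mm wide; open, the fingers measure 118 mm over their backs; the gripper's body (76 mm by 178 mm) begins 60 mm behind the grasp point.
Start: joints at [-1.189, 0.32, 1.565, -0, 1.257, -0.02], TCP at [0.225, -0.529, 0.214] pointing down, gripper open.
Joint ranges: [-3.11, 3.11], [-0.84, 2.01], [0.21, 2.61], [-1.34, 4.49], [0.05, 2.63], [-2.56, 2.56]. Speed limits (rad/s): [2.57, 2.57, 3.14, 3.14, 3.14, 3.14].

## Interface

Orientations are given as a unit quaternion [x, y, z, w].
In Python, from cell import robot gives the robot as it stands.
- The arm moves only by the shell command python3 -m crank 'ROWS' [OPENING] [FORCE]. ROWS is JSON, a list of rows, each a list of 6 numbers: the shift along the tool's x, y, z in mm, then the turn, a rotation vector about the tool's x, y, z in rad. A call has 1 to 12 rows; each row is the pose to reach, as a shift and turn from the pose measured when the call began, along the tool's axes at that moment; what a row does not reach only later rows make up. A row lasts 1/8 s, in which the tool goes at most 62.5 mm and 10.7 degrees, less where a joint would pass 70% of its speed; a pose out of reach is approached as far as the arm can. A call with a gripper value outside its range is refused whole. OPENING is the closure in counts, from 0 (fully open) to 255 (shut), set as the call begins (- or left out, the last holds). The fingers move at their own pace and stop on an object; FORCE is the grip in N (left out, the last holds). Time passes only in rows, so rows that repeat a pose let the fingers close. It gives the time, the measured TCP pose, the force and the opening at its end, in the units of the state.
- robot.state(): the state, without advancing time (a new reading comes with each control period).
- robot.snapshot(name): name is "scene" or "top"; returns the picture (400x640x3 uint8, red, green, blue); there is no depth.
- robot.camera_model(name): a dict with "K" (3x3 intrinsics, pixels), "k1" (the pictures are not rectified: a ray, as slopes to the right and down, at radius r is drawn at 1 + k1 r^2 times it, then the intrinsics apply), "world_to_cam" (4x4, takes a point from world to camera coordinates). Camera axes: x right, y up, looking along -z (the intrinsics and any distortion apply to the point x, -y, -z); pixel columns grow to the right and rows downward; lengths in m; the calibration is good to about 2 mm. A picture is of the moment at which its call begins. camera_model takes no time and is no camera call.
- robot.sign_off(): hands the job in, once; it reports no verdict.
The state is a dict: "t": time; "q": joint angles; "joint_vel": joint speeds; "tau": joint torques, N m; "position": TCP position; "eef_rot": TCP orientation; "force": force on the tool from outside, world axes, zero at the start; "wrist_torque": the same for the moment, N m; "grip_width": finger opening in m.
Only numpy, scipy, OpenCV 4.12 (cv2) and the standard library are available. Lean on these libraries where they do the work, as an engineer would, in place of code of your own. Each camera call takes 0.05 s, during which the arm holds its last target.

## Task

Set up the check-in desk by taking the stack apart from the top down: stand the stamp upright in the middle of the ink pad, then the round tin upright in the middle of the cork coaster, then lay the card box flat inside the black tray, and last put the blue book on the sloped wooden stand, short edge down against the lip and lying flat on the slope. Place each thing and let go of it before taking the next; drop or tip over nothing, and leave the pen cup and the tape roll where they are.

Things in the scene. Friction and masses are not known exactly. Their poses are not given: they have to be found in the camera images.
- stamp_center (a point): Hand stamp of dark wood, top of the stack, 64 mm tall: a square foot 30 x 30 x 10 mm with an upright round handle 22 mm in diameter and 54 mm tall on it. This point is on its axis, half-way up (32 mm above its underside), so on the handle. z is up, x and y are along the foot's sides. 50 to 95 g.
- tin_center (a point): Round closed dark steel tin, 44 mm in diameter, 24 mm tall, under the stamp. This point is its centre, 12 mm above its underside; z is its axis, up. 65 to 125 g.
- cardbox_center (a point): Closed white card box, 88 mm (its x) x 48 mm (its y) x 26 mm tall (z), under the tin. This point is its centre, 13 mm above its underside. 100 to 190 g.
- book_center (a point): Blue hardback book (rigid block, does not open) lying flat on the table at the bottom of the stack, 120 mm long (its x) x 62 mm wide (its y) x 20 mm thick (z, up). This point is its centre, 10 mm above its underside. 130 to 245 g. The card box lies on it within a few mm of centred and within about 7 degrees of parallel.
- inkpad: Fixed square ink pad, place of the stamp: grey case 80 x 80 mm, 16 mm tall, with a black pad in its flat top. Origin: centre of its underside, on the table; z up.
- coaster: Fixed round cork coaster, place of the tin: 80 mm in diameter, 6 mm thick, flat. Origin: centre of its underside, on the table.
- tray: Fixed shallow black tray, place of the card box: outside 120 mm (its x) x 80 mm (its y) x 12 mm tall, walls 4 mm thick, so 112 x 72 mm inside; floor 4 mm above the table. Origin: centre of its underside.
- stand_rest (a point): Fixed wooden sloped stand, foot 124 x 100 mm, 73 mm tall. Point where the placed book's centre lies: 60 mm up-slope of the lip, 10 mm off the plate, 54 mm above the table, about over the foot's middle. z vertical; x level, to the high back (away from robot); y along the lip. Plate 100 (y) x 135 mm rises to +x at 22 deg; lip at its low end 14 mm high, square to it. Book does not slide by itself.
- pencup: Bystander: dark steel pen cup with three pens, 72 mm in diameter, 85 mm tall (125 mm with pens), loose, beyond the work. Origin: centre of its underside.
- taperoll: Bystander: roll of white tape lying flat, 68 mm in diameter, 22 mm tall, loose, beyond the work. Origin: centre of its underside.
Not all that is in view belongs to the job. What is shaped like the part that bears cardbox_center but orange or pink is not meant.

How it is judged:
On the way, in this order (a step that is already met when the one before it is completed fails the run):
1. the stamp stands on the ink pad, let go (horizontal distance between stamp_center and inkpad below 0.015 m and height (world z) of stamp_center between 0.043 and 0.053 m and angle between stamp_center's own z axis and vertical below 0.12 rad and contact force between the fingers and stamp below 0.05 N and linear speed of stamp below 0.03 m/s), for 0.2 s.
2. the round tin stands on the cork coaster, let go (horizontal distance between tin_center and coaster below 0.015 m and height (world z) of tin_center between 0.013 and 0.023 m and angle between tin_center's own z axis and vertical below 0.12 rad and contact force between the fingers and tin below 0.05 N and linear speed of tin below 0.03 m/s), for 0.2 s.
3. the card box lies flat in the tray, let go (horizontal distance between cardbox_center and tray below 0.015 m and height (world z) of cardbox_center between 0.012 and 0.022 m and angle between cardbox_center's own z axis and vertical below 0.12 rad and contact force between the fingers and cardbox below 0.05 N and linear speed of cardbox below 0.03 m/s), for 0.2 s.
4. the book leans on the sloped stand, against its lip, let go (distance between book_center and stand_rest below 0.015 m and angle between the y axis of book_center and the y axis of stand, either way round below 0.25 rad and angle between book_center's own z axis and vertical between 0.294 and 0.474 rad and contact force between the fingers and book below 0.05 N and linear speed of book below 0.03 m/s), for 0.2 s.
At the end, for the whole second after the job is handed in: All at rest and let go: stamp on the ink pad, tin on the coaster, both upright, and card box flat in the tray, each within 15 mm of its middle; book within 15 mm of the stand's rest point, long side up the slope within 14 degrees, tilted 17 to 27 degrees (all of step 1 and all of step 2 and all of step 3 and all of step 4); the robot touches nothing.
It fails at once if the pen cup is moved by more than 30 mm (distance of pencup from where it was at the start of the episode above 0.03 m).
It fails at once if the tape roll is moved by more than 30 mm (distance of taperoll from where it was at the start of the episode above 0.03 m).
It fails at once if the stamp, tin or card box is tipped over (angle between any of stamp_center, tin_center, cardbox_center's own z axis and vertical above 0.8 rad).
It fails at once if a thing is dropped (moves faster than 0.8 m/s with no finger on it: a fall of over 30 mm) ((linear speed of stamp above 0.8 m/s and contact force between the fingers and stamp below 0.01 N) or (linear speed of tin above 0.8 m/s and contact force between the fingers and tin below 0.01 N) or (linear speed of cardbox above 0.8 m/s and contact force between the fingers and cardbox below 0.01 N) or (linear speed of book above 0.8 m/s and contact force between the fingers and book below 0.01 N)).
It also fails if it takes over 109 s, if anything falls off the work surface, if the arm or the gripper's body presses on something with over 40 N, if the wrist force passes 120 N, or if a joint passes its speed limit or range.

## Working session

There is one attempt and no reset: what is moved stays moved. The work goes in short steps, Python scripts to look and compute and a shell command to move; the robot and the scene stay as the last step left them, time stands still between calls to the robot, and variables do not carry over. Pictures are saved under pics/ and viewed, and the job is handed in when it is done.

```bash
ls; mkdir -p pics; python3 - <<'E'
from cell import robot
import cv2,numpy as np
for n in("scene","top"):
    im=robot.snapshot(n); cv2.imwrite(f"pics/{n}0.png",im[:,:,::-1])
    c=robot.camera_model(n); print(n,np.round(c["K"],1).tolist(),c["k1"],np.round(c["world_to_cam"],3).tolist())
s=robot.state(); print(s["t"],s["position"],s["eef_rot"],s["grip_width"],robot.pinch_z)
E
```

```text
pics
scene [[450.7, 0.0, 317.6], [0.0, 450.7, 205.7], [0.0, 0.0, 1.0]] 0.0340585772251791 [[-0.563, 0.826, 0.011, 0.327], [-0.709, -0.49, 0.507, 0.371], [0.424, 0.278, 0.862, -1.287], [0.0, 0.0, 0.0, 1.0]]
top [[495.1, 0.0, 312.9], [0.0, 495.1, 195.2], [0.0, 0.0, 1.0]] 0.03325190169210332 [[-0.015, -1.0, -0.001, 0.023], [0.989, -0.015, 0.148, -0.581], [-0.148, 0.002, 0.989, -1.193], [0.0, 0.0, 0.0, 1.0]]
0.1 [ 0.22470805 -0.52879733  0.21320949] [ 0.39048326  0.59017674 -0.38984792  0.58926466] 0.09149327955165235 0.0188
```

View pics/scene0.png

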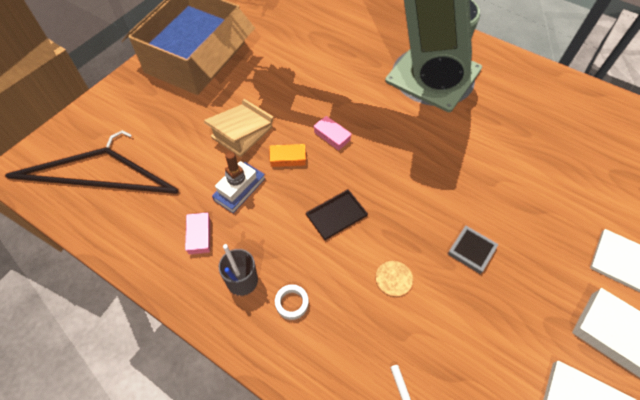

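View pics/top0.png

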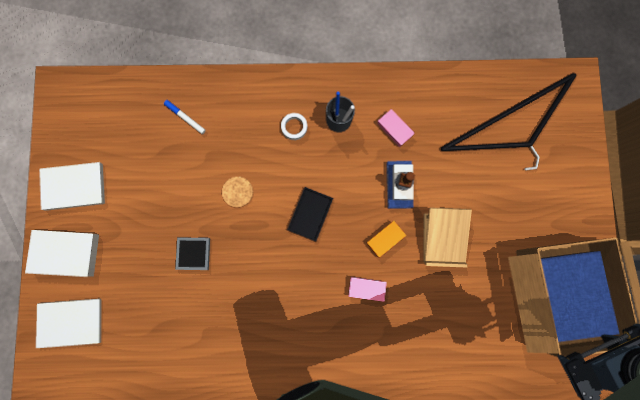

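Scene view: the stack (blue book, white box, dark tin, brown stamp) is at about (238,183), the stand at (240,127), the tray at (337,215), the coaster at (394,279), the ink pad at (473,250), the cup at (239,272) and the tape at (291,302). In the top view the stack is at (401,184). The candidates for the card box are orange (386,239), pink (396,127) and (368,289), loose white blocks at the left, and the white box in the stack. The stack's white box fits the description: right colour, and under the tin and on the book. I'll confirm in a crop.

```bash
cat > h.py <<'E'
import numpy as np,cv2
from cell import robot
from scipy.spatial.transform import Rotation as R
def ray(n,uv):
    c=robot.camera_model(n);K=np.array(c["K"]);T=np.array(c["world_to_cam"])
    p=np.array([(uv[0]-K[0,2])/K[0,0],(uv[1]-K[1,2])/K[1,1]]);q=p.copy()
    for _ in range(20): q=p/(1+c["k1"]*(q@q))
    d=T[:3,:3].T@np.array([q[0],-q[1],-1.]);o=-T[:3,:3].T@T[:3,3]
    return o,d/np.linalg.norm(d)
def onz(n,uv,z):
    o,d=ray(n,uv);return o+d*(z-o[2])/d[2]
def proj(n,X):
    c=robot.camera_model(n);K=np.array(c["K"]);T=np.array(c["world_to_cam"])
    x=T[:3,:3]@np.asarray(X,float)+T[:3,3];p=np.array([x[0],-x[1]])/-x[2];p=p*(1+c["k1"]*(p@p))
    return np.array([K[0,0]*p[0]+K[0,2],K[1,1]*p[1]+K[1,2]])
def crop(im,u0,u1,v0,v1,s,f):
    cv2.imwrite(f,cv2.resize(im[v0:v1,u0:u1,::-1],None,fx=s,fy=s,interpolation=cv2.INTER_CUBIC))
E
python3 - <<'E'
from h import *
t=cv2.imread("pics/top0.png")[:,:,::-1];s=cv2.imread("pics/scene0.png")[:,:,::-1]
a=cv2.resize(t[150:280,375:485,::-1],None,fx=4,fy=4,interpolation=cv2.INTER_CUBIC)
b=cv2.resize(s[90:220,195:285,::-1],None,fx=4,fy=4,interpolation=cv2.INTER_CUBIC)
cv2.imwrite("pics/c1.png",np.hstack([a,b]))
E
```

```text
(no output)
```

View pics/c1.png

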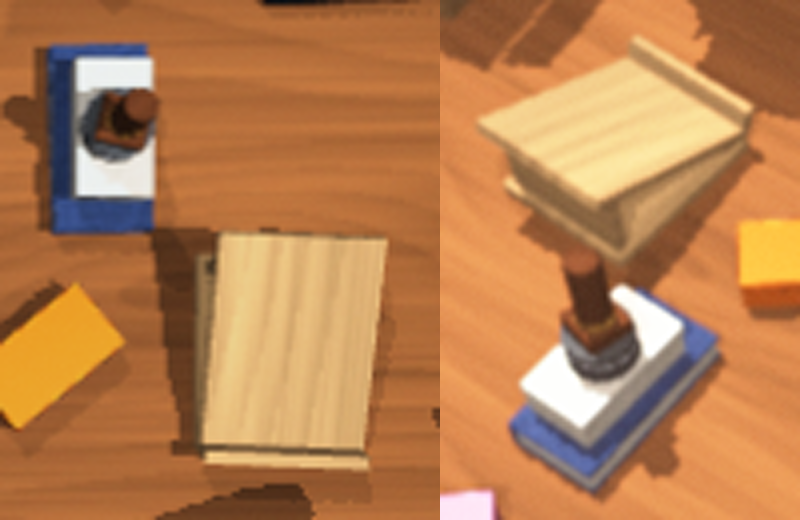

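```bash
cat > seg.py <<'E'
from h import *
def blob(im,lo,hi,box,n):
    hsv=cv2.cvtColor(np.ascontiguousarray(im),cv2.COLOR_RGB2HSV)
    m=cv2.inRange(hsv,np.array(lo),np.array(hi));M=np.zeros_like(m);u0,u1,v0,v1=box;M[v0:v1,u0:u1]=m[v0:v1,u0:u1]
    M=cv2.morphologyEx(M,cv2.MORPH_CLOSE,np.ones((3,3)))
    c=max(cv2.findContours(M,cv2.RETR_EXTERNAL,cv2.CHAIN_APPROX_NONE)[0],key=cv2.contourArea)
    return c
def rect(n,c,z):
    P=np.array([onz(n,p,z)[:2] for p in c[:,0].astype(float)])
    r=cv2.minAreaRect((P*1000).astype(np.float32));b=cv2.boxPoints(r)
    e=[b[1]-b[0],b[2]-b[1]];e=max(e,key=np.linalg.norm);a=np.degrees(np.arctan2(e[1],e[0]))
    return np.round(r[0],1),np.round(sorted(r[1]),1),round((a+90)%180-90,1)
E
python3 - <<'E'
from seg import *
t=cv2.imread("pics/top0.png")[:,:,::-1];s=cv2.imread("pics/scene0.png")[:,:,::-1]
for nm,n,im,lo,hi,b,z in [
 ("pad in","top",t,(0,0,0),(180,120,60),(170,216,230,276),.016),("pad case","top",t,(0,0,0),(180,90,200),(170,216,230,276),.016),
 ("pad in","scene",s,(0,0,0),(180,120,60),(440,505,222,276),.016),("pad case","scene",s,(0,0,0),(180,90,200),(440,505,222,276),.016),
 ("coaster","top",t,(12,60,150),(30,170,255),(215,260,170,215),.006),("coaster","scene",s,(12,60,150),(30,170,255),(370,420,255,300),.006),
 ("tray","top",t,(0,0,0),(180,255,60),(280,340,180,245),.012),("tray","scene",s,(0,0,0),(180,255,60),(300,375,185,240),.012),
 ("boxtop","top",t,(0,0,150),(180,60,255),(385,420,155,205),.046),("boxtop","scene",s,(0,0,150),(180,60,255),(210,265,155,205),.046),
 ("book","top",t,(100,100,60),(130,255,255),(380,420,155,215),.02),
]:
    c=blob(im,lo,hi,b,n);print(nm,n,cv2.boundingRect(c),*rect(n,c,z))
print("handle",onz("top",(409.8,175.8),.134),onz("scene",(195+(583-440)/4,90+258/4),.134))
E
```

```text
pad in top (179, 241, 27, 26) [442.2 319.9] [62.1 65. ] 89.1
pad case top (175, 237, 35, 33) [443.2 318.6] [79.8 82.5] 88.4
pad in scene (456, 231, 36, 34) [442.2 320.5] [58.3 59.9] 88.0
pad case scene (449, 226, 49, 47) [446.2 320.1] [81.1 86.8] -2.1
coaster top (215, 176, 44, 33) [600.1 211.2] [85.7 96.4] 38.0
coaster scene (370, 255, 50, 45) [595.6 211.3] [100.2 114.7] -55.4
tray top (287, 187, 46, 54) [538.4  23.3] [ 78.4 118.4] -22.6
tray scene (308, 191, 59, 48) [540.8  25. ] [ 78.8 117. ] -22.7
boxtop top (394, 185, 20, 15) [ 585.9 -211.1] [35.4 47.3] 87.8
boxtop scene (213, 162, 46, 38) [ 618.6 -208.9] [ 62.2 110.6] -0.4
book top (387, 161, 26, 47) [ 610.5 -206.5] [ 60.9 119. ] -0.6
handle [ 0.609688   -0.21077874  0.134     ] [ 0.60826868 -0.2096945   0.134     ]
```

```bash
python3 - <<'E'
from seg import *
t=cv2.imread("pics/top0.png")[:,:,::-1];s=cv2.imread("pics/scene0.png")[:,:,::-1]
h=cv2.cvtColor(np.ascontiguousarray(t),cv2.COLOR_RGB2HSV);print(h[192,225:265:3].tolist())
for n,im,b in(("top",t,(215,260,170,215)),("scene",s,(370,420,255,300))):
    c=blob(im,(14,40,150),(30,158,255),b,n);print(cv2.boundingRect(c),rect(n,c,.006))
st=robot.state();print(np.round(R.from_quat(st["eef_rot"]).as_matrix(),4))
# stand plate corners & bystanders
for p in((293.5,126),):print("tape",onz("top",p,.022))
print("cup",onz("top",(341,105),.085),onz("scene",(238,265),.085))
E
cat > plan.py <<'E'
import sys
from h import *
def plan(p,yaw,pitch=0):
    """tool pose wanted: TCP p; tool x down tilted; jaw (tool z) horizontal at world angle yaw (deg)."""
    s=robot.state();R0=R.from_quat(s["eef_rot"])
    best=None
    for k in(0,180):
        a=np.radians(yaw+k);z=np.array([np.cos(a),np.sin(a),0]);x=np.array([0,0,-1.]);y=np.cross(z,x)
        if pitch:
            # tilt x-axis of tool toward +world x by pitch (about jaw)
            sg=1 if np.cross(z,x)[0]*1>0 else -1
            Rt=R.from_rotvec(np.radians(pitch)*z*(sg)); x=Rt.apply(x);y=Rt.apply(y)
        Rg=R.from_matrix(np.c_[x,y,z]);rv=(R0.inv()*Rg).as_rotvec()
        if best is None or np.linalg.norm(rv)<np.linalg.norm(best[0]):best=(rv,x)
    d=R0.inv().apply(np.array(p)-s["position"])*1000
    print("at",np.round(s["position"],4),"w",round(s["grip_width"],4),"q",np.round(s["q"],2),"shift",np.round(d,1),"rot",np.round(best[0],3),"deg",round(np.degrees(np.linalg.norm(best[0])),1),"toolx",np.round(best[1],3))
if __name__=="__main__":plan([float(v) for v in sys.argv[1:4]],*[float(v) for v in sys.argv[4:]])
E
python3 plan.py 0.609 -0.210 0.22 90
```

```text
[[19, 125, 236], [17, 134, 234], [17, 134, 233], [17, 130, 235], [15, 140, 222], [16, 142, 216], [15, 142, 221], [15, 143, 207], [15, 140, 222], [14, 148, 179], [12, 171, 176], [12, 172, 178], [13, 175, 178], [12, 173, 181]]
(222, 176, 31, 31) (array([600.5, 210. ]), array([77.2, 78.5]), np.float32(0.2))
(370, 255, 44, 42) (array([602.1, 201.1]), array([ 82.1, 100.1]), np.float32(-70.9))
[[-6.000e-04  9.204e-01  3.911e-01]
 [ 1.500e-03  3.911e-01 -9.204e-01]
 [-1.000e+00  0.000e+00 -1.600e-03]]
tape [0.76640069 0.06235477 0.022     ]
cup [ 0.79961768 -0.0580788   0.085     ] [ 0.7859527  -0.05266486  0.085     ]
at [ 0.2247 -0.5288  0.2132] w 0.0915 q [-1.19  0.32  1.57  0.    1.26 -0.02] shift [  -6.5  478.4 -143.1] rot [ 0.402 -0.002  0.   ] deg 23.0 toolx [ 0.  0. -1.]
```

```bash
python3 -m crank '[[-7,55,-16,0.1,0,0],[-7,110,-32,0.2,0,0],[-7,165,-49,0.3,0,0],[-7,220,-65,0.402,0,0],[-7,275,-82,0.402,0,0],[-7,330,-98,0.402,0,0],[-7,385,-115,0.402,0,0],[-7,440,-131,0.402,0,0],[-7,478,-143,0.402,0,0],[-7,478,-143,0.402,0,0]]' 0 10; python3 plan.py 0.609 -0.210 0.091 90
```

```text
t: 1.35
position: [0.6102, -0.2081, 0.2192]
eef_rot: [0.499, 0.502, -0.499, 0.5]
force: [0.5, 0.1, -0.1]
grip_width: 0.0911
at [ 0.6102 -0.2081  0.2192] w 0.0911 q [-0.35  0.43  1.38  0.    1.33  1.22] shift [128.2  -1.    2.2] rot [ 0.004 -0.002  0.002] deg 0.3 toolx [ 0.  0. -1.]
```

```bash
python3 -m crank '[[35,-1,2,0,0,0],[70,-1,2,0,0,0],[105,-1,2,0,0,0],[120,-1,2,0,0,0],[128,-1,2,0,0,0],[128,-1,2,0,0,0]]' 0 10; python3 - <<'E'
from h import *
a=robot.snapshot("scene");b=robot.snapshot("top")
f=lambda im,u0,u1,v0,v1:cv2.resize(im[v0:v1,u0:u1,::-1],(400,400),interpolation=cv2.INTER_CUBIC)
cv2.imwrite("pics/g1.png",np.hstack([f(a,190,290,110,210),f(b,350,450,130,230)]))
E
```

```text
t: 2.1
position: [0.6092, -0.2101, 0.0917]
eef_rot: [0.499, 0.502, -0.499, 0.5]
force: [0.3, 0.2, 0.2]
grip_width: 0.0909
```

View pics/g1.png

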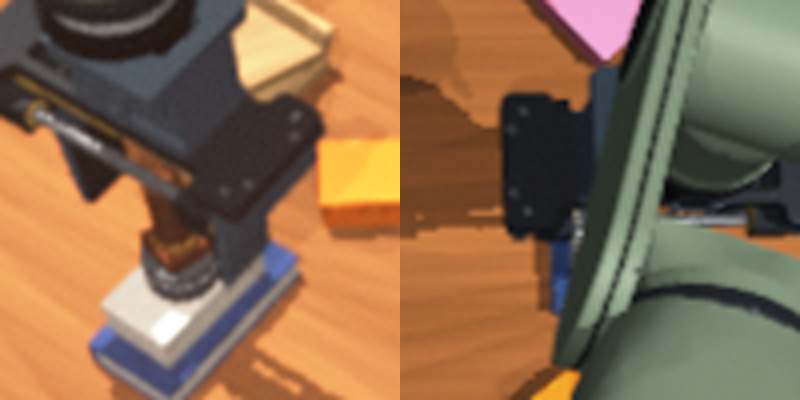

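The fingers straddle the handle (scene at about (233,165)), with the jaws on either side along y. I'll close at moderate force.

```bash
python3 -m crank '[[0,0,0,0,0,0],[0,0,0,0,0,0],[0,0,0,0,0,0],[0,0,0,0,0,0],[0,0,0,0,0,0],[0,0,0,0,0,0],[0,0,0,0,0,0],[0,0,0,0,0,0]]' 255 15;  python3 -m crank '[[-4,0,0,0,0,0],[-15,0,0,0,0,0],[-40,0,0,0,0,0],[-70,0,0,0,0,0],[-70,0,0,0,0,0]]' 255 15; python3 - <<'E'
from h import *
a=robot.snapshot("scene")
f=lambda im,u0,u1,v0,v1:cv2.resize(im[v0:v1,u0:u1,::-1],(600,600),interpolation=cv2.INTER_CUBIC)
cv2.imwrite("pics/g2.png",f(a,180,300,90,210))
E
python3 plan.py 0.443 0.3195 0.161 90
```

```text
t: 3.2
position: [0.6097, -0.2102, 0.0925]
eef_rot: [0.5, 0.501, -0.499, 0.501]
force: [-0.7, 1.2, -0.7]
grip_width: 0.0218
t: 3.82
position: [0.6115, -0.2109, 0.1658]
eef_rot: [0.501, 0.499, -0.498, 0.503]
force: [0.0, 0.5, -0.8]
grip_width: 0.0217
at [ 0.6102 -0.2105  0.1637] w 0.0218 q [-0.35  0.46  1.47  0.    1.21  1.22] shift [   2.4 -165.4 -530.6] rot [ 0.004 -0.    -0.003] deg 0.3 toolx [ 0.  0. -1.]
```

View pics/g2.png

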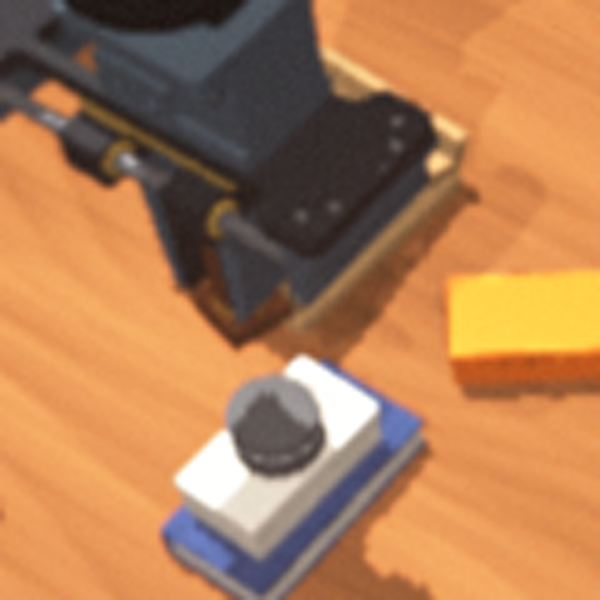

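The stamp is lifted: its foot is visible between the fingers at (600-px crop) (240,320), and the tin is still in place at (275,425). Moving to the ink pad.

```bash
python3 -m crank '[[2,-6,-20,0,0,0],[2,-18,-58,0,0,0],[2,-31,-100,0,0,0],[2,-45,-145,0,0,0],[2,-59,-190,0,0,0],[2,-73,-235,0,0,0],[2,-87,-280,0,0,0],[2,-101,-325,0,0,0],[2,-115,-370,0,0,0],[2,-129,-415,0,0,0],[2,-143,-460,0,0,0],[2,-155,-500,0,0,0]]'; python3 plan.py 0.443 0.3195 0.075 90
```

```text
t: 5.38
position: [0.4506, 0.2905, 0.16]
eef_rot: [0.499, 0.501, -0.499, 0.501]
force: [1.2, -0.1, -0.3]
grip_width: 0.0218
at [0.4506 0.2905 0.16  ] w 0.0218 q [ 0.55  0.3   1.74 -0.    1.1   2.12] shift [ 85.   -7.5 -29.1] rot [ 0.005  0.001 -0.   ] deg 0.3 toolx [ 0.  0. -1.]
```

```bash
python3 -m crank '[[0,-7,-20,0,0,0],[0,-8,-29,0,0,0],[20,-8,-29,0,0,0],[50,-8,-29,0,0,0],[80,-8,-29,0,0,0],[85,-8,-29,0,0,0],[85,-8,-29,0,0,0]]'; python3 plan.py 0.443 0.3195 0.0385 90;  python3 - <<'E'
from h import *
a=robot.snapshot("scene");b=robot.snapshot("top")
f=lambda im,u0,u1,v0,v1:cv2.resize(im[v0:v1,u0:u1,::-1],(400,400),interpolation=cv2.INTER_CUBIC)
cv2.imwrite("pics/g3.png",np.hstack([f(a,420,520,190,290),f(b,150,250,200,300)]))
from seg import *
e=a[150:200,210:275]
cv2.imwrite("pics/g3b.png",cv2.resize(np.hstack([a[140:210,205:275],b[150:220,365:435]])[:,:,::-1],None,fx=5,fy=5,interpolation=cv2.INTER_CUBIC))
E
```

```text
t: 6.25
position: [0.4426, 0.3192, 0.0751]
eef_rot: [0.499, 0.501, -0.499, 0.501]
force: [0.1, -0.1, 0.1]
grip_width: 0.0217
at [0.4426 0.3192 0.0751] w 0.0217 q [ 0.6   0.4   1.83 -0.    0.92  2.17] shift [36.6  0.4 -0.3] rot [0.004 0.001 0.   ] deg 0.3 toolx [ 0.  0. -1.]
```

View pics/g3.png

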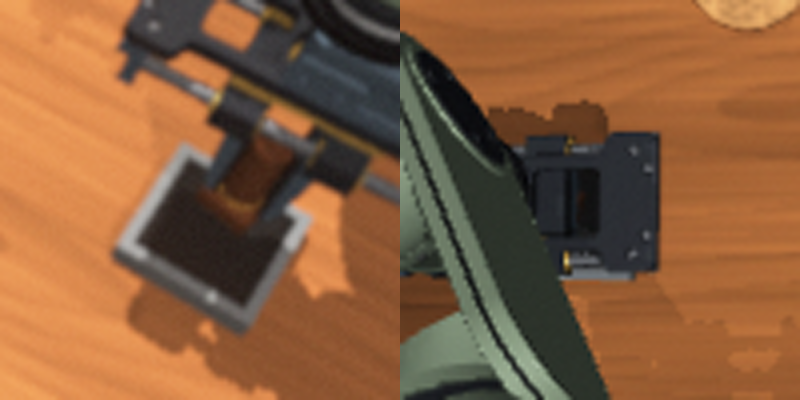

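View pics/g3b.png

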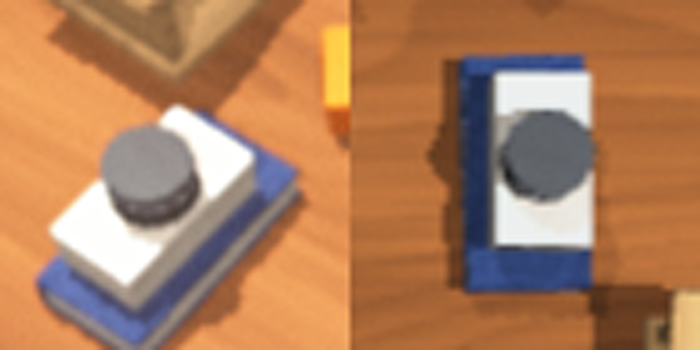

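The stamp hangs upright over the pad (left crop (245,190)). The tin sits untouched on the box, with its top centre at top-view pixel (404,181). Lowering.

```bash
python3 -m crank '[[15,0,0,0,0,0],[26,0,0,0,0,0],[32,0,0,0,0,0],[35,0,0,0,0,0],[36,0,0,0,0,0],[37,0,0,0,0,0],[37,0,0,0,0,0],[37,0,0,0,0,0]]'; python3 plan.py 0.443 0.3195 0.0385 90;python3 - <<'E'
from seg import *
print("tin",onz("top",(404.2,181),.07))
for p in((493,72),(592,72),(592,247),(493,247)):print(onz("top",(365+(p[0]-350)/5-.4,150+p[1]/5-.4),.046))
E
```

```text
t: 7.35
position: [0.4434, 0.3199, 0.0393]
eef_rot: [0.5, 0.501, -0.498, 0.501]
force: [0.3, -0.2, -1.0]
grip_width: 0.0215
at [0.4434 0.3199 0.0393] w 0.0215 q [ 0.6   0.44  1.87 -0.    0.83  2.17] shift [ 0.8 -0.4  0.4] rot [ 0.004 -0.001 -0.002] deg 0.3 toolx [ 0.  0. -1.]
tin [ 0.60891875 -0.20940095  0.07      ]
[ 0.65692123 -0.18815893  0.046     ]
[ 0.65615024 -0.23777656  0.046     ]
[ 0.56741941 -0.23385459  0.046     ]
[ 0.56813782 -0.18475281  0.046     ]
```

```bash
python3 -m crank '[[1,0,0,0,0,0],[1.5,0,0,0,0,0],[2,0,0,0,0,0],[2,0,0,0,0,0]]'
```

```text
t: 7.85
position: [0.4436, 0.32, 0.0384]
eef_rot: [0.5, 0.501, -0.498, 0.502]
force: [-1.0, -2.3, 7.9]
grip_width: 0.0216
```

Contact (+8 N). Releasing.

```bash
python3 -m crank '[[0.5,0,0,0,0,0],[-0.5,0,0,0,0,0],[-0.5,0,0,0,0,0],[-0.5,0,0,0,0,0],[-0.5,0,0,0,0,0],[-0.5,0,0,0,0,0],[-0.5,0,0,0,0,0]]' 0 10; python3 -m crank '[[-20,0,0,0,0,0],[-60,0,0,0,0,0],[-110,0,0,0,0,0],[-150,0,0,0,0,0],[-150,0,0,0,0,0]]';  python3 plan.py 0.609 -0.2095 0.19 90;  python3 - <<'E'
from h import *
a=robot.snapshot("scene");b=robot.snapshot("top")
f=lambda im,u0,u1,v0,v1:cv2.resize(im[v0:v1,u0:u1,::-1],(400,400),interpolation=cv2.INTER_CUBIC)
cv2.imwrite("pics/g4.png",np.hstack([f(a,420,520,190,290),f(b,150,250,200,300)]))
E
```

```text
t: 8.72
position: [0.4436, 0.3199, 0.0389]
eef_rot: [0.5, 0.501, -0.498, 0.502]
force: [0.4, 0.2, 0.4]
grip_width: 0.0886
t: 9.35
position: [0.4449, 0.321, 0.1925]
eef_rot: [0.503, 0.5, -0.495, 0.502]
force: [0.3, -0.0, 0.4]
grip_width: 0.0911
at [0.4449 0.321  0.1925] w 0.0911 q [ 0.6   0.29  1.67 -0.    1.18  2.17] shift [  1.1 161.8 531.2] rot [ 0.004 -0.006 -0.009] deg 0.7 toolx [ 0.  0. -1.]
```

View pics/g4.png

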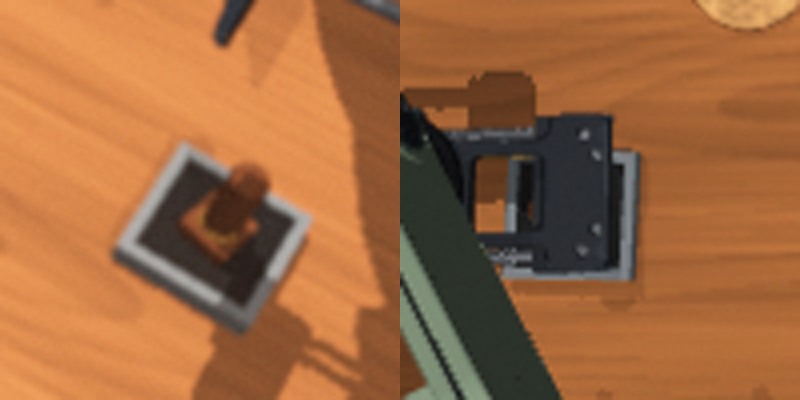

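The stamp stands upright near the middle of the pad (left crop: foot at (222,225), pad centre (215,235)). Next is the tin. Its fingertips must stay above the 46 mm box top, so TCP z is about 49 mm.

```bash
python3 -m crank '[[1,18,58,0,0,0],[1,36,117,0,0,0],[1,54,176,0,0,0],[1,72,235,0,0,0],[1,90,294,0,0,0],[1,108,353,0,0,0],[1,126,412,0,0,0],[1,144,471,0,0,0],[1,158,515,0,0,0],[1,162,531,0,0,0],[1,162,531,0,-0.006,-0.009],[1,162,531,0,-0.006,-0.009]]'; python3 plan.py 0.609 -0.2095 0.049 90
```

```text
t: 10.95
position: [0.6067, -0.2089, 0.187]
eef_rot: [0.496, 0.502, -0.501, 0.5]
force: [0.7, -0.4, 0.4]
grip_width: 0.0909
at [ 0.6067 -0.2089  0.187 ] w 0.0909 q [-0.35  0.44  1.44 -0.01  1.27  1.22] shift [1.38e+02 3.40e+00 1.00e-01] rot [0.006 0.004 0.008] deg 0.6 toolx [ 0.  0. -1.]
```

```bash
python3 -m crank '[[40,3,0,0,0.004,0.008],[80,3,0,0,0.004,0.008],[110,3,0,0,0.004,0.008],[128,3,0,0,0.004,0.008],[135,3,0,0,0.004,0.008],[138,3,0,0,0.004,0.008],[138,3,0,0,0.004,0.008]]'; python3 plan.py 0.609 -0.2095 0.049 90;  python3 - <<'E'
from h import *
a=robot.snapshot("scene")
f=lambda im,u0,u1,v0,v1:cv2.resize(im[v0:v1,u0:u1,::-1],(600,600),interpolation=cv2.INTER_CUBIC)
cv2.imwrite("pics/g5.png",f(a,190,290,110,210))
E
```

```text
t: 11.82
position: [0.6092, -0.2096, 0.0499]
eef_rot: [0.499, 0.501, -0.498, 0.502]
force: [-0.4, -0.4, -0.7]
grip_width: 0.0913
at [ 0.6092 -0.2096  0.0499] w 0.0913 q [-0.35  0.56  1.61  0.    0.97  1.22] shift [ 0.9 -0.2 -0.1] rot [ 0.006  0.    -0.002] deg 0.4 toolx [ 0.  0. -1.]
```

View pics/g5.png

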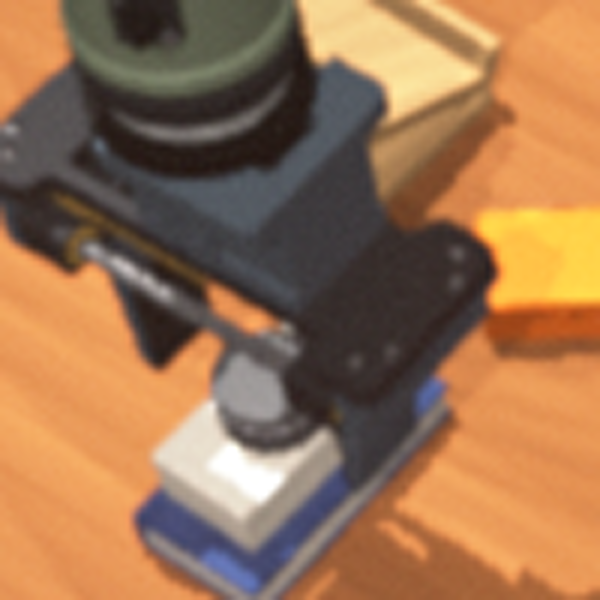

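```bash
python3 -m crank '[[0,0,0,0,0,0],[0,0,0,0,0,0],[0,0,0,0,0,0],[0,0,0,0,0,0],[0,0,0,0,0,0],[0,0,0,0,0,0],[0,0,0,0,0,0]]' 255 20;  python3 -m crank '[[-4,0,0,0,0,0],[-12,0,0,0,0,0],[-35,0,0,0,0,0],[-65,0,0,0,0,0],[-75,0,0,0,0,0],[-75,0,0,0,0,0]]'; python3 - <<'E'
from h import *
a=robot.snapshot("scene")
f=lambda im,u0,u1,v0,v1:cv2.resize(im[v0:v1,u0:u1,::-1],(600,600),interpolation=cv2.INTER_CUBIC)
cv2.imwrite("pics/g6.png",f(a,180,300,90,210))
E
python3 plan.py 0.6005 0.2103 0.12 90
```

```text
t: 12.75
position: [0.6092, -0.2097, 0.05]
eef_rot: [0.499, 0.501, -0.498, 0.502]
force: [-0.3, -0.3, -0.4]
grip_width: 0.0433
t: 13.5
position: [0.6094, -0.2097, 0.1256]
eef_rot: [0.499, 0.5, -0.498, 0.503]
force: [0.0, 0.6, -1.1]
grip_width: 0.0435
at [ 0.6087 -0.2095  0.1245] w 0.0435 q [-0.35  0.49  1.53  0.    1.12  1.22] shift [   4.4   -5.7 -419.8] rot [ 0.006  0.    -0.001] deg 0.3 toolx [ 0.  0. -1.]
```

View pics/g6.png

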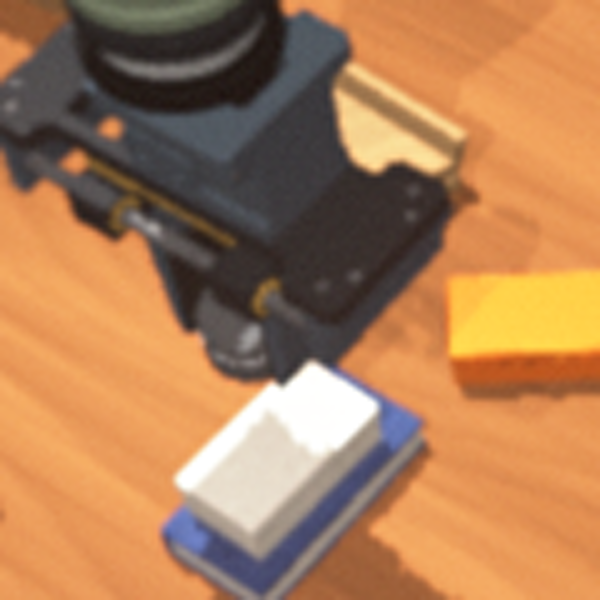

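The tin is held (600-px crop (240,340)) and the box was left in place. Moving to the coaster.

```bash
python3 -m crank '[[0,0,-20,0,0,0],[2,-1,-60,0,0,0],[3,-2,-105,0,0,0],[4,-2,-150,0,0,0],[4,-3,-195,0,0,0],[4,-3,-240,0,0,0],[4,-4,-285,0,0,0],[4,-5,-330,0,0,0],[4,-6,-370,0,0,0],[4,-6,-400,0,0,0],[4,-6,-420,0,0,0],[4,-6,-420,0,0,0]]'; python3 plan.py 0.6005 0.2103 0.030 90; python3 - <<'E'
from seg import *
im=robot.snapshot("top");cv2.imwrite("pics/top1.png",im[:,:,::-1]);s=robot.snapshot("scene");cv2.imwrite("pics/scene1.png",s[:,:,::-1])
for n,i,b in(("top",im,(380,425,150,215)),("scene",s,(200,275,140,215))):
    c=blob(i,(0,0,185),(180,60,255),b,n);print(cv2.boundingRect(c),rect(n,c,.046))
    c=blob(i,(100,100,60),(130,255,255),b,n);print("book",rect(n,c,.02))
E
```

```text
t: 15.05
position: [0.5995, 0.2117, 0.1197]
eef_rot: [0.498, 0.502, -0.498, 0.502]
force: [0.1, 0.5, -1.8]
grip_width: 0.0437
at [0.5995 0.2117 0.1197] w 0.0437 q [ 0.32  0.48  1.55 -0.    1.11  1.88] shift [89.7  1.1  1.4] rot [0.008 0.001 0.   ] deg 0.5 toolx [ 0.  0. -1.]
(394, 164, 20, 35) (array([ 613.4, -212.2]), array([47.3, 87.4]), np.float32(-2.2))
book (array([ 610.5, -206.5]), array([ 60.9, 119.1]), np.float32(-0.6))
(215, 161, 41, 37) (array([ 612.2, -210.9]), array([50.8, 93.1]), np.float32(-1.6))
book (array([ 664. , -208.2]), array([10.7, 55.4]), np.float32(86.1))
```

```bash
python3 -m crank '[[30,1,1,0,0,0],[60,1,1,0,0,0],[85,1,1,0,0,0],[98,1,1,0,0,0],[105,1,1,0,0,0],[107,1,1,0,0,0],[107,1,1,0,0,0]]'; python3 plan.py 0.6005 0.2103 0.010 90; python3 - <<'E'
from h import *
a=robot.snapshot("scene");b=robot.snapshot("top")
f=lambda im,u0,u1,v0,v1:cv2.resize(im[v0:v1,u0:u1,::-1],(400,400),interpolation=cv2.INTER_CUBIC)
cv2.imwrite("pics/g7.png",np.hstack([f(a,345,445,230,330),f(b,185,285,140,240)]))
E
```

```text
t: 16.02
position: [0.6014, 0.2088, 0.0137]
eef_rot: [0.499, 0.501, -0.498, 0.502]
force: [1.3, -0.1, -0.7]
grip_width: 0.0431
at [0.6014 0.2088 0.0137] w 0.0431 q [ 0.32  0.59  1.67 -0.    0.89  1.88] shift [ 3.7 -0.9 -1.5] rot [ 0.006  0.001 -0.001] deg 0.4 toolx [ 0.  0. -1.]
```

View pics/g7.png

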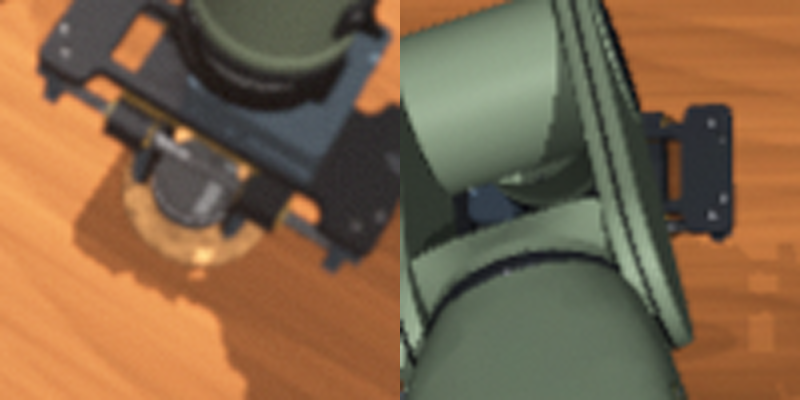

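The tin is over the coaster (left crop: tin (190,190), coaster about (195,200)). Lowering to contact.

```bash
python3 -m crank '[[2,-0.5,-1,0,0,0],[3,-1,-1,0,0,0],[3.5,-1,-1,0,0,0],[4,-1,-1,0,0,0],[4.5,-1,-1,0,0,0],[4.5,-1,-1,0,0,0]]'
```

```text
t: 16.88
position: [0.6003, 0.2099, 0.01]
eef_rot: [0.499, 0.501, -0.498, 0.502]
force: [-2.0, -0.9, 5.8]
grip_width: 0.044
```

```bash
python3 -m crank '[[0,0,0,0,0,0],[-0.5,0,0,0,0,0],[-0.5,0,0,0,0,0],[-0.5,0,0,0,0,0],[-0.5,0,0,0,0,0],[-0.5,0,0,0,0,0]]' 0 10; python3 -m crank '[[-20,0,0,0,0,0],[-60,0,0,0,0,0],[-110,0,0,0,0,0],[-130,0,0,0,0,0],[-130,0,0,0,0,0]]';  python3 plan.py 0.6128 -0.2115 0.14 88;  python3 - <<'E'
from h import *
a=robot.snapshot("scene");b=robot.snapshot("top")
f=lambda im,u0,u1,v0,v1:cv2.resize(im[v0:v1,u0:u1,::-1],(400,400),interpolation=cv2.INTER_CUBIC)
cv2.imwrite("pics/g8.png",np.hstack([f(a,345,445,230,330),f(b,185,285,140,240)]))
E
```

```text
t: 17.62
position: [0.6003, 0.21, 0.0104]
eef_rot: [0.499, 0.501, -0.498, 0.502]
force: [0.2, 0.8, -0.7]
grip_width: 0.091
t: 18.25
position: [0.6011, 0.2104, 0.1423]
eef_rot: [0.5, 0.5, -0.497, 0.503]
force: [0.3, -0.4, -0.3]
grip_width: 0.0911
at [0.6011 0.2104 0.1423] w 0.0911 q [ 0.32  0.46  1.53 -0.    1.15  1.88] shift [  2.1   9.1 421.9] rot [ 0.041 -0.001 -0.006] deg 2.4 toolx [ 0.  0. -1.]
```

View pics/g8.png

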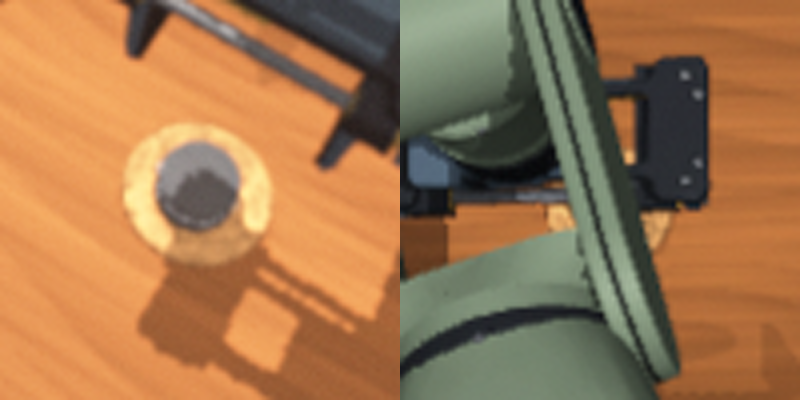

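The tin stands centred on the coaster (crop (197,185) vs (197,193)). Next is the card box. At release the tray walls (12 mm tall) need to clear the fingers, so I'll grip with the tips about 10.5 mm above the box underside.

```bash
python3 -m crank '[[1,1,50,0.01,0,0],[1,2,105,0.02,0,0],[2,3,160,0.04,0,0],[2,4,215,0.041,0,0],[2,6,270,0.041,0,0],[2,7,325,0.041,0,0],[2,8,375,0.041,0,0],[2,9,410,0.041,0,0],[2,9,422,0.041,0,-0.006],[2,9,422,0.041,0,-0.006],[2,9,422,0.041,0,-0.006]]'; python3 plan.py 0.6128 -0.2115 0.0305 88
```

```text
t: 19.73
position: [0.6108, -0.2106, 0.1374]
eef_rot: [-0.506, -0.493, 0.51, -0.49]
force: [-0.3, 0.4, 0.2]
grip_width: 0.0912
at [ 0.6108 -0.2106  0.1374] w 0.0912 q [-0.35  0.49  1.5  -0.    1.16  1.26] shift [106.8   2.8   0.8] rot [0.001 0.    0.007] deg 0.4 toolx [ 0.  0. -1.]
```

```bash
python3 -m crank '[[40,3,1,0,0,0.007],[75,3,1,0,0,0.007],[95,3,1,0,0,0.007],[104,3,1,0,0,0.007],[107,3,1,0,0,0.007],[107,3,1,0,0,0.007]]'; python3 plan.py 0.6128 -0.2115 0.0305 88;  python3 - <<'E'
from h import *
a=robot.snapshot("scene")
f=lambda im,u0,u1,v0,v1:cv2.resize(im[v0:v1,u0:u1,::-1],(600,600),interpolation=cv2.INTER_CUBIC)
cv2.imwrite("pics/g9.png",f(a,190,290,110,210))
E
```

```text
t: 20.48
position: [0.6136, -0.2115, 0.0311]
eef_rot: [0.508, 0.491, -0.508, 0.492]
force: [0.1, 0.8, 0.2]
grip_width: 0.091
at [ 0.6136 -0.2115  0.0311] w 0.091 q [-0.35  0.59  1.62 -0.    0.94  1.25] shift [ 0.6 -0.8  0. ] rot [ 0.002  0.001 -0.001] deg 0.1 toolx [ 0.  0. -1.]
```

View pics/g9.png

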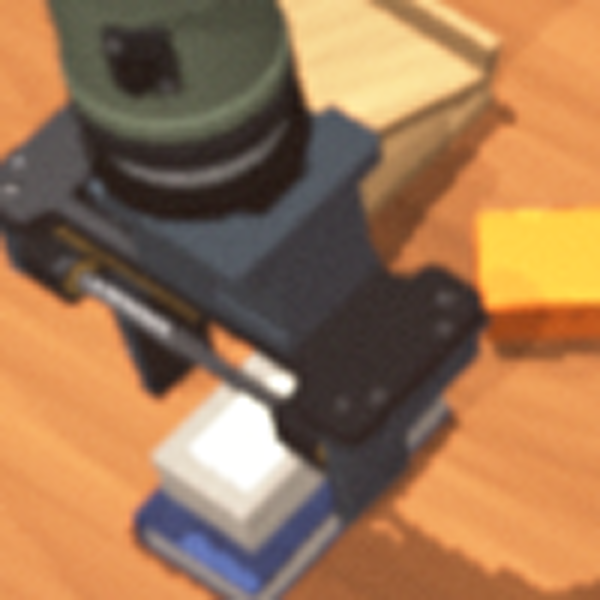

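```bash
python3 -m crank '[[0.5,0,0,0,0,0],[0.5,0,0,0,0,0],[0.5,0,0,0,0,0],[0.5,0,0,0,0,0],[0.5,0,0,0,0,0],[0.5,0,0,0,0,0],[0.5,0,0,0,0,0]]' 255 30;  python3 -m crank '[[-3,0,0,0,0,0],[-10,0,0,0,0,0],[-30,0,0,0,0,0],[-55,0,0,0,0,0],[-65,0,0,0,0,0],[-65,0,0,0,0,0]]'; python3 - <<'E'
from h import *
a=robot.snapshot("scene")
f=lambda im,u0,u1,v0,v1:cv2.resize(im[v0:v1,u0:u1,::-1],(600,600),interpolation=cv2.INTER_CUBIC)
cv2.imwrite("pics/g10.png",f(a,180,300,90,210))
E
python3 plan.py 0.5395 0.024 0.095 67.4
```

```text
t: 21.4
position: [0.6136, -0.2116, 0.0308]
eef_rot: [0.508, 0.491, -0.508, 0.492]
force: [-0.4, 0.3, -0.3]
grip_width: 0.0482
t: 22.15
position: [0.6138, -0.2117, 0.0965]
eef_rot: [0.509, 0.491, -0.508, 0.493]
force: [-0.1, -0.7, -1.9]
grip_width: 0.0476
at [ 0.6132 -0.2115  0.0955] w 0.048 q [-0.35  0.52  1.55 -0.    1.07  1.25] shift [   0.3  -81.6 -232.9] rot [ 0.361  0.    -0.001] deg 20.7 toolx [ 0.  0. -1.]
```

View pics/g10.png

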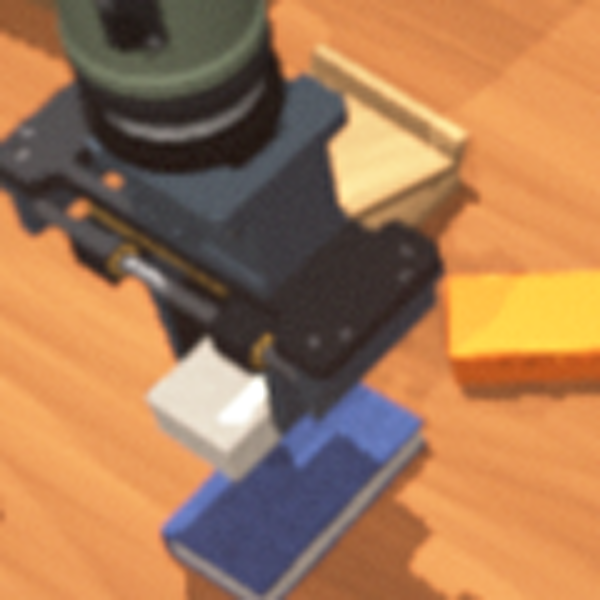

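The box is held level and the book was left in place. Moving over the tray.

```bash
python3 -m crank '[[-3,-7,-20,0.03,0,0],[-3,-20,-58,0.1,0,0],[-3,-34,-98,0.18,0,0],[-3,-48,-138,0.26,0,0],[-3,-62,-178,0.33,0,0],[0,-74,-210,0.361,0,0],[0,-82,-233,0.361,0,0],[0,-82,-233,0.361,0,0],[0,-82,-233,0.361,0,0]]'; python3 plan.py 0.5395 0.024 0.04 67.4; python3 - <<'E'
from seg import *
im=robot.snapshot("top");s=robot.snapshot("scene");cv2.imwrite("pics/top2.png",im[:,:,::-1]);cv2.imwrite("pics/scene2.png",s[:,:,::-1])
f=lambda im,u0,u1,v0,v1:cv2.resize(im[v0:v1,u0:u1,::-1],(400,400),interpolation=cv2.INTER_CUBIC)
cv2.imwrite("pics/g11.png",np.hstack([f(s,285,385,160,260),f(im,260,360,160,260)]))
c=blob(im,(100,100,60),(130,255,255),(380,425,150,215),"top");print("book",rect("top",c,.02))
c=blob(s,(100,80,40),(130,255,255),(200,275,140,215),"scene");print("book",rect("scene",c,.02))
E
```

```text
t: 23.32
position: [0.539, 0.0236, 0.0948]
eef_rot: [-0.588, -0.392, 0.588, -0.393]
force: [0.3, -0.5, -1.7]
grip_width: 0.0479
at [0.539  0.0236 0.0948] w 0.0479 q [ 0.02  0.37  1.82 -0.    0.95  1.99] shift [54.8  0.2 -0.6] rot [ 0.     0.001 -0.001] deg 0.1 toolx [ 0.  0. -1.]
book (array([ 610.5, -206.6]), array([ 61. , 119.1]), np.float32(-0.6))
book (array([ 610.8, -207.3]), array([ 59.5, 117.3]), np.float32(-0.6))
```

View pics/g11.png

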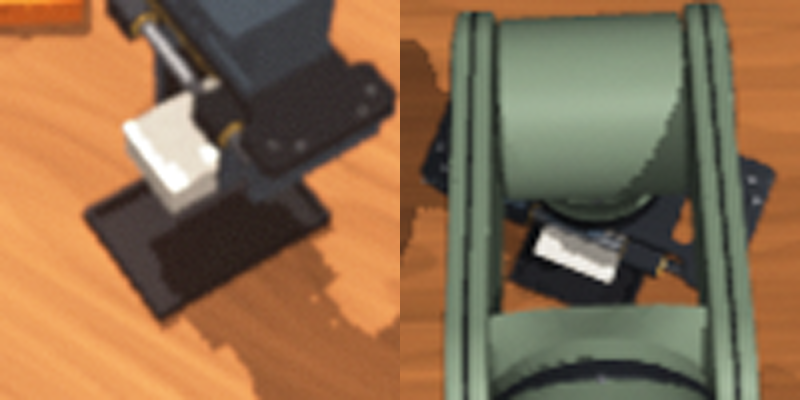

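The box's short edge is parallel to the tray's short edge (left crop (125,130)-(175,210) vs (85,215)-(165,320)). Lowering.

```bash
python3 -m crank '[[25,0,-0.5,0,0,0],[50,0,-0.5,0,0,0],[66,0,-0.5,0,0,0],[73,0,-0.5,0,0,0],[76,0,-0.5,0,0,0],[77,0,-0.5,0,0,0],[77,0,-0.5,0,0,0]]'; python3 plan.py 0.5395 0.024 0.0146 67.4;  python3 - <<'E'
from seg import *
s=robot.snapshot("scene");cv2.imwrite("pics/g12.png",cv2.resize(s[180:260,285:395,::-1],None,fx=6,fy=6,interpolation=cv2.INTER_CUBIC))
E
```

```text
t: 24.3
position: [0.54, 0.0237, 0.0186]
eef_rot: [0.589, 0.391, -0.588, 0.393]
force: [0.1, -0.2, -1.4]
grip_width: 0.0478
at [0.54   0.0237 0.0186] w 0.0478 q [ 0.02  0.47  1.9  -0.    0.78  1.99] shift [ 4.  -0.6 -0.1] rot [-0.001  0.    -0.002] deg 0.1 toolx [ 0.  0. -1.]
```

View pics/g12.png

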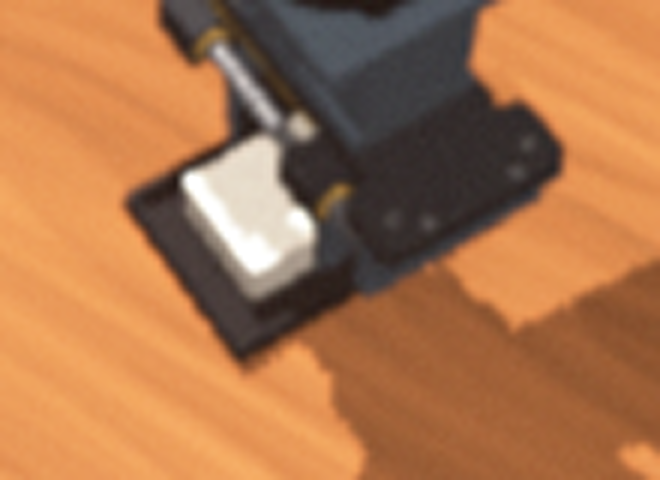

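The box is inside the tray outline with margin. Lowering to contact.

```bash
python3 -m crank '[[2,0,0,0,0,0],[3,0,0,0,0,0],[4,0,0,0,0,0],[4.5,0,0,0,0,0],[4.5,0,0,0,0,0]]'
```

```text
t: 24.98
position: [0.5399, 0.0237, 0.0148]
eef_rot: [0.589, 0.391, -0.588, 0.393]
force: [-2.8, 0.2, 4.7]
grip_width: 0.0479
```

```bash
python3 -m crank '[[0,0,0,0,0,0],[-0.5,0,0,0,0,0],[-0.5,0,0,0,0,0],[-0.5,0,0,0,0,0],[-0.5,0,0,0,0,0],[-0.5,0,0,0,0,0]]' 0 10; python3 -m crank '[[-20,0,0,0,0,0],[-60,0,0,0,0,0],[-110,0,0,0,0,0],[-130,0,0,0,0,0],[-130,0,0,0,0,0]]';  python3 plan.py 0.6105 -0.2068 0.14 89.4;  python3 - <<'E'
from seg import *
s=robot.snapshot("scene");cv2.imwrite("pics/g13.png",cv2.resize(s[180:260,285:395,::-1],None,fx=6,fy=6,interpolation=cv2.INTER_CUBIC))
E
```

```text
t: 25.72
position: [0.5399, 0.0238, 0.0152]
eef_rot: [0.589, 0.391, -0.588, 0.393]
force: [0.4, -0.4, -0.0]
grip_width: 0.0911
t: 26.35
position: [0.5407, 0.0239, 0.1469]
eef_rot: [0.59, 0.391, -0.587, 0.394]
force: [-0.2, -0.7, -0.9]
grip_width: 0.0913
at [0.5407 0.0239 0.1469] w 0.0913 q [ 0.02  0.32  1.75 -0.    1.07  1.99] shift [  7.5 153.2 186. ] rot [-0.385 -0.    -0.006] deg 22.1 toolx [ 0.  0. -1.]
```

View pics/g13.png

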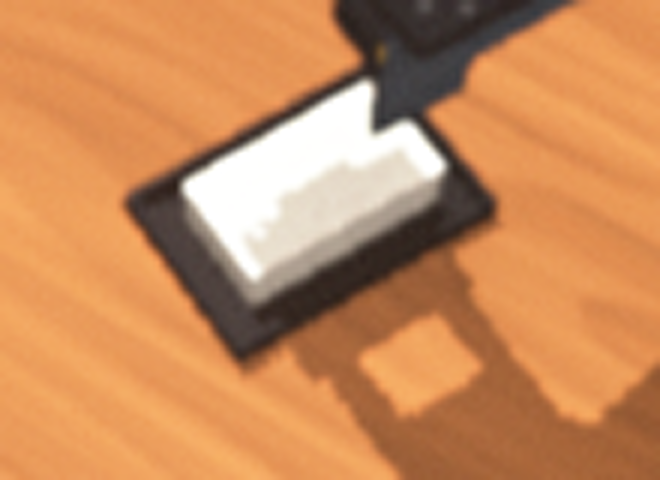

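The box lies flat in the tray. Now I'll measure the stand from the initial unobstructed views.

```bash
python3 - <<'E'
from seg import *
t=cv2.imread("pics/top0.png");s=cv2.imread("pics/scene0.png")
cv2.imwrite("pics/st_top.png",cv2.resize(t[200:275,415:480],None,fx=8,fy=8,interpolation=cv2.INTER_CUBIC))
cv2.imwrite("pics/st_sc.png",cv2.resize(s[90:160,200:280],None,fx=8,fy=8,interpolation=cv2.INTER_CUBIC))
E
```

```text
(no output)
```

View pics/st_top.png

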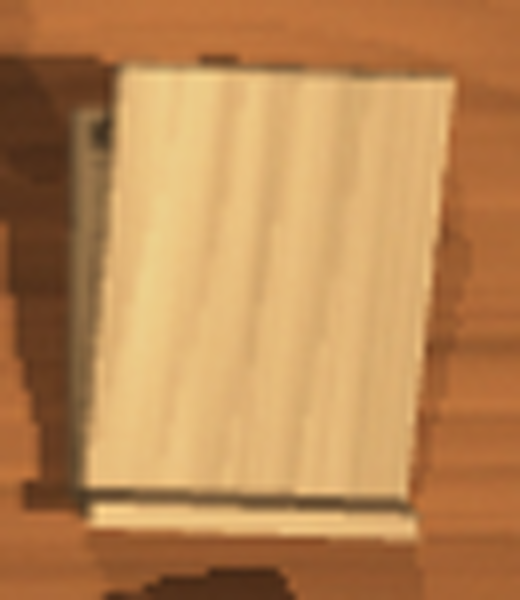

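View pics/st_sc.png

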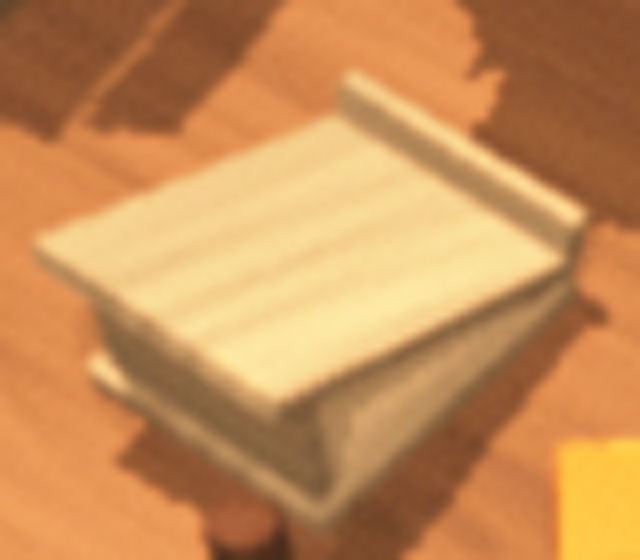

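```bash
python3 - <<'E'
from seg import *
T=lambda p:(415+p[0]/8-.44,200+p[1]/8-.44)
S=lambda p:(200+p[0]/8-.44,90+p[1]/8-.44)
for n,f,ps in(("top",T,[((118,65),.0728),((457,78),.0728),((408,500),.0222),((86,489),.0222)]),
              ("scene",S,[((278,412),.0728),((35,243),.0728),((338,115),.0222),((568,265),.0222)])):
    P=np.array([onz(n,f(p),z) for p,z in ps]);print(n,np.round(P,4).tolist())
    hi=P[:2].mean(0);lo=(P[2]+P[3])/2;P=P.copy()
    e=P[0]-P[1] if n=="top" else P[0]-P[1];l=P[3]-P[2]
    print("wid",np.linalg.norm(e),np.linalg.norm(l),"len",np.linalg.norm(hi-lo),"yaw",np.degrees(np.arctan2(-e[0],e[1])),np.degrees(np.arctan2(-l[0],l[1])),"axis yaw",np.degrees(np.arctan2((hi-lo)[1],(hi-lo)[0])))
    a=(hi-lo)/np.linalg.norm(hi-lo)
    u=np.array([np.cos(np.radians(-2)),np.sin(np.radians(-2)),0])
    print("rest from low",lo+u*.0519+[0,0,.0318],"rest from high",hi-u*.0732+[0,0,-.0188])
E
```

```text
top [[0.5419, -0.2668, 0.0728], [0.5365, -0.3686, 0.0728], [0.4109, -0.3615, 0.0222], [0.4155, -0.2622, 0.0222]]
wid 0.1019468107920163 0.09936743953734237 len 0.13584139643210463 yaw -3.041327324744402 -2.655464976264022 axis yaw -2.6652695427020787
rest from low [ 0.46511263 -0.31364446  0.054     ] rest from high [ 0.46601802 -0.3151407   0.054     ]
scene [[0.543, -0.2655, 0.0728], [0.5347, -0.3673, 0.0728], [0.4086, -0.3606, 0.0222], [0.4165, -0.2595, 0.0222]]
wid 0.10205036353834286 0.10142668736414562 len 0.13621921421924468 yaw -4.6228444173017635 -4.424145259386654 axis yaw -2.8774601457233326
rest from low [ 0.46440843 -0.31186783  0.054     ] rest from high [ 0.46569776 -0.31385083  0.054     ]
```

Both views agree to about 2 mm. The rest point is near (0.465, −0.314, 0.054), with yaw about −3°; plate width measures 100–102 mm against 100, length 136 mm against 135. The book is at (0.6106, −0.2068), yaw −0.6°. Moving over the book.

```bash
python3 -m crank '[[7,32,38,-0.08,0,0],[7,64,77,-0.18,0,0],[7,96,116,-0.28,0,0],[7,128,155,-0.385,0,0],[7,146,178,-0.385,0,0],[7,153,186,-0.385,0,-0.006],[7,153,186,-0.385,0,-0.006],[7,153,186,-0.385,0,-0.006]]'; python3 plan.py 0.6106 -0.2068 0.004 89.4
```

```text
t: 27.4
position: [0.6087, -0.2053, 0.1382]
eef_rot: [-0.501, -0.499, 0.503, -0.496]
force: [-0.2, 0.1, 0.3]
grip_width: 0.091
at [ 0.6087 -0.2053  0.1382] w 0.091 q [-0.34  0.48  1.51 -0.    1.16  1.24] shift [134.2   2.5   1.6] rot [ 0.001 -0.001  0.005] deg 0.3 toolx [ 0.  0. -1.]
```

```bash
python3 -m crank '[[40,2.5,1.6,0,0,0.005],[80,2.5,1.6,0,0,0.005],[110,2.5,1.6,0,0,0.005],[124,2.5,1.6,0,0,0.005],[130,2.5,1.6,0,0,0.005],[133,2.5,1.6,0,0,0.005],[133,2.5,1.6,0,0,0.005]]'; python3 plan.py 0.6106 -0.2068 0.004 89.4; python3 - <<'E'
from seg import *
s=robot.snapshot("scene");cv2.imwrite("pics/g14.png",cv2.resize(s[110:210,190:290,::-1],None,fx=6,fy=6,interpolation=cv2.INTER_CUBIC))
E
```

```text
t: 28.28
position: [0.6112, -0.2069, 0.006]
eef_rot: [0.503, 0.497, -0.502, 0.498]
force: [0.7, -0.2, -1.2]
grip_width: 0.0913
at [ 0.6112 -0.2069  0.006 ] w 0.0913 q [-0.34  0.61  1.65  0.    0.88  1.23] shift [ 2.  -0.6 -0.1] rot [ 0.001 -0.001 -0.002] deg 0.1 toolx [ 0.  0. -1.]
```

View pics/g14.png

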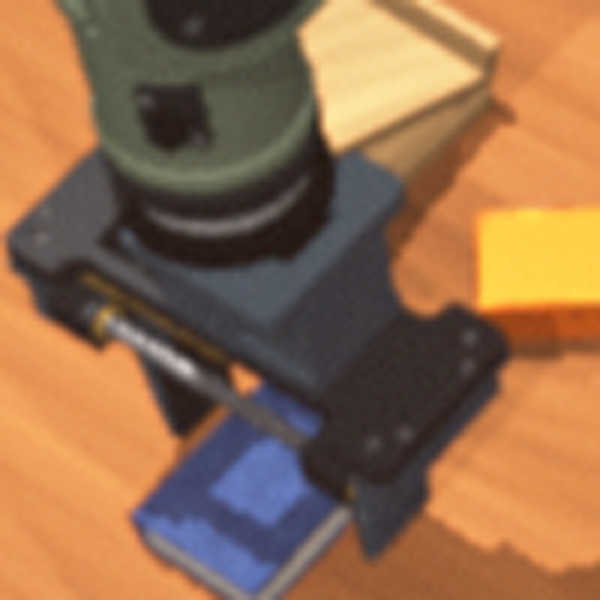

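```bash
python3 -m crank '[[1.5,-0.6,0,0,0,0],[1.5,-0.6,0,0,0,0],[1.5,-0.6,0,0,0,0],[1.5,-0.6,0,0,0,0],[1.5,-0.6,0,0,0,0],[1.5,-0.6,0,0,0,0],[1.5,-0.6,0,0,0,0]]' 255 45;  python3 plan.py 0.6106 -0.2068 0.004 89.4; python3 -m crank '[[-3,0,0,0,0,0],[-10,0,0,0,0,0],[-35,0,0,0,0,0],[-70,0,0,0,0,0],[-110,0,0,0,0,0],[-140,0,0,0,0,0],[-140,0,0,0,0,0]]'; python3 - <<'E'
from seg import *
s=robot.snapshot("scene");cv2.imwrite("pics/g15.png",cv2.resize(s[80:200,180:300,::-1],None,fx=5,fy=5,interpolation=cv2.INTER_CUBIC))
E
python3 plan.py 0.49 -0.31 0.13 87 22
```

```text
t: 29.2
position: [0.6107, -0.2071, 0.0047]
eef_rot: [0.503, 0.497, -0.502, 0.498]
force: [0.2, -0.5, 1.3]
grip_width: 0.0615
at [ 0.6107 -0.2071  0.0047] w 0.0615 q [-0.35  0.61  1.65  0.    0.88  1.23] shift [ 0.7 -0.1 -0.3] rot [ 0.001 -0.    -0.002] deg 0.1 toolx [ 0.  0. -1.]
t: 30.08
position: [0.6119, -0.2076, 0.1477]
eef_rot: [0.504, 0.495, -0.501, 0.5]
force: [0.3, -0.3, -0.6]
grip_width: 0.0617
at [ 0.6105 -0.2072  0.1453] w 0.0613 q [-0.35  0.47  1.5   0.    1.17  1.23] shift [  14.9 -119.7  103.9] rot [ 0.043 -0.008  0.38 ] deg 21.9 toolx [ 0.374 -0.02  -0.927]
```

View pics/g15.png

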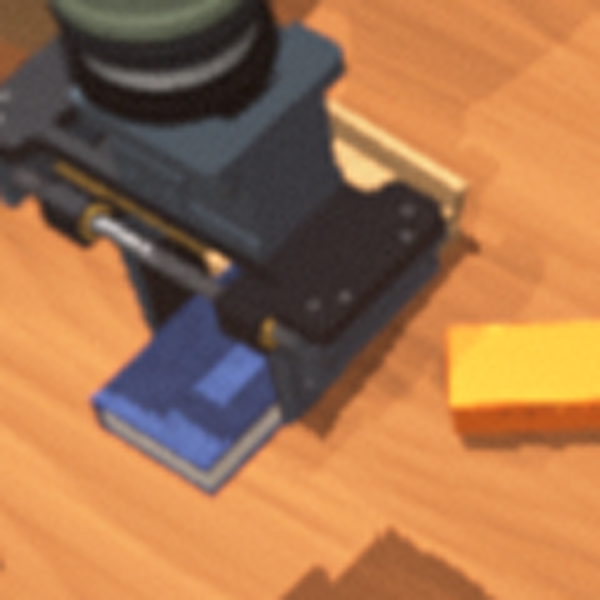

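The book is lifted square in the jaws (600-px crop (190,390)). Tilt 22° and move to a hover point about 70 mm off the plate.

```bash
python3 plan.py 0.4434 -0.3125 0.1149 87 22;  python3 -m crank '[[0,0,0,0.005,-0.001,0.04],[0,0,0,0.015,-0.003,0.12],[0,0,0,0.025,-0.005,0.2],[0,0,0,0.035,-0.007,0.28],[0,0,0,0.043,-0.008,0.36],[0,0,0,0.043,-0.008,0.38],[0,0,0,0.043,-0.008,0.38]]';  python3 plan.py 0.4434 -0.3125 0.1149 87 22
```

```text
at [ 0.6105 -0.2072  0.1453] w 0.0613 q [-0.35  0.47  1.5   0.    1.17  1.23] shift [  29.8 -166.3  106.9] rot [ 0.043 -0.008  0.38 ] deg 21.9 toolx [ 0.374 -0.02  -0.927]
t: 31.0
position: [0.61, -0.207, 0.1442]
eef_rot: [0.596, 0.381, -0.411, 0.575]
force: [-0.0, 0.5, -1.1]
grip_width: 0.0614
at [ 0.61   -0.207   0.1442] w 0.0614 q [-0.41  0.32  1.82  0.22  0.65  1.06] shift [ -32.8 -160.1  114.2] rot [-0.001 -0.001  0.003] deg 0.2 toolx [ 0.374 -0.02  -0.927]
```

```bash
python3 -m crank '[[-3,-16,11,0,0,0],[-8,-40,28,0,0,0],[-14,-66,47,0,0,0],[-20,-92,66,0,0,0],[-25,-118,85,0,0,0],[-30,-142,102,0,0,0],[-33,-156,112,0,0,0],[-33,-160,114,0,0,0.003],[-33,-160,114,0,0,0.003],[-33,-160,114,0,0,0.003]]';  python3 plan.py 0.4546 -0.3131 0.0871 87 22; python3 - <<'E'
from seg import *
s=robot.snapshot("scene");b=robot.snapshot("top");cv2.imwrite("pics/g16.png",np.hstack([cv2.resize(s[70:170,190:290,::-1],(400,400),interpolation=cv2.INTER_CUBIC),cv2.resize(b[180:280,400:500,::-1],(400,400),interpolation=cv2.INTER_CUBIC)]))
E
```

```text
t: 32.25
position: [0.4441, -0.3121, 0.1153]
eef_rot: [0.597, 0.38, -0.41, 0.576]
force: [-1.1, 0.0, -1.4]
grip_width: 0.0621
at [ 0.4441 -0.3121  0.1153] w 0.0621 q [-0.79  0.24  2.04  0.45  0.63  0.5 ] shift [30.1 -0.9  0.5] rot [ 0.    -0.001 -0.001] deg 0.1 toolx [ 0.374 -0.02  -0.927]
```

View pics/g16.png

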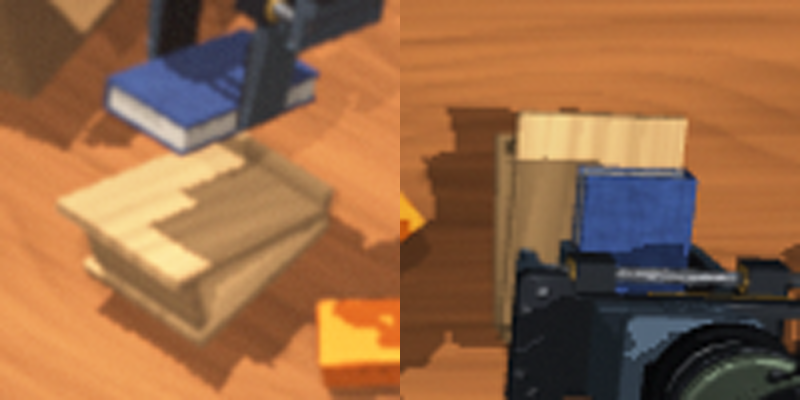

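The book is tilted parallel to the plate above the stand (left crop (210,90); stand (190,240)). Lowering along the plate normal, stopping 5 mm short.

```bash
python3 plan.py 0.4677 -0.3138 0.0546 87 22; python3 -m crank '[[12,-0.5,0.5,0,0,0],[30,-1,0.5,0,0,0],[48,-1,1,0,0,0],[58,-1,1,0,0,0],[63,-1,1,0,0,0],[65,-1,1,0,0,0],[65,-1,1,0,0,0]]';  python3 plan.py 0.4696 -0.3139 0.05 87 22; python3 - <<'E'
from seg import *
s=robot.snapshot("scene");b=robot.snapshot("top");cv2.imwrite("pics/g17.png",np.hstack([cv2.resize(s[80:160,200:280,::-1],(400,400),interpolation=cv2.INTER_CUBIC),cv2.resize(b[190:270,410:490,::-1],(400,400),interpolation=cv2.INTER_CUBIC)]))
E
```

```text
at [ 0.444  -0.312   0.1153] w 0.0617 q [-0.79  0.24  2.04  0.45  0.63  0.5 ] shift [65.2 -0.7  0.6] rot [ 0.    -0.001 -0.001] deg 0.1 toolx [ 0.374 -0.02  -0.927]
t: 33.22
position: [0.4675, -0.3143, 0.0549]
eef_rot: [0.597, 0.38, -0.41, 0.576]
force: [0.3, -0.0, -1.9]
grip_width: 0.0615
at [ 0.4675 -0.3143  0.0549] w 0.0615 q [-0.76  0.35  2.07  0.55  0.49  0.4 ] shift [ 5.3  0.1 -0.5] rot [ 0.    -0.001 -0.001] deg 0.1 toolx [ 0.374 -0.02  -0.927]
```

View pics/g17.png

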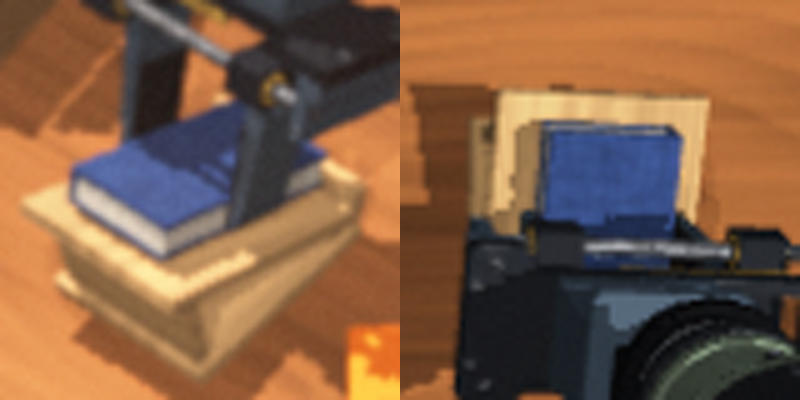

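```bash
python3 -m crank '[[2,0,0,0,0,0],[3.5,0,0,0,0,0],[4.5,0,0,0,0,0],[5,0,0,0,0,0],[5,0,0,0,0,0]]'; python3 plan.py 0.4696 -0.3139 0.05 87 22
```

```text
t: 33.95
position: [0.4694, -0.3144, 0.0504]
eef_rot: [0.597, 0.38, -0.41, 0.576]
force: [0.6, -0.0, -2.3]
grip_width: 0.0612
at [ 0.4694 -0.3144  0.0504] w 0.0612 q [-0.76  0.36  2.07  0.56  0.48  0.39] shift [ 0.5  0.  -0.6] rot [ 0.    -0.001 -0.001] deg 0.1 toolx [ 0.374 -0.02  -0.927]
```

No contact yet (hanging weight only). Lowering in 0.5 mm steps.

```bash
python3 -m crank '[[0.7,0,0,0,0,0],[1.2,0,0,0,0,0],[1.5,0,0,0,0,0]]';python3 -m crank '[[0.5,0,0,0,0,0],[1,0,0,0,0,0]]'; python3 plan.py 0.4696 -0.3139 0.05 87 22
```

```text
t: 34.33
position: [0.4697, -0.3145, 0.0497]
eef_rot: [0.597, 0.38, -0.41, 0.576]
force: [-5.7, 1.9, 7.8]
grip_width: 0.0618
t: 34.58
position: [0.4697, -0.3145, 0.0497]
eef_rot: [0.597, 0.379, -0.41, 0.576]
force: [-10.8, 1.9, 14.5]
grip_width: 0.0618
at [ 0.4697 -0.3145  0.0497] w 0.0618 q [-0.76  0.36  2.07  0.57  0.47  0.39] shift [-0.4 -0.  -0.6] rot [ 0.001 -0.    -0.002] deg 0.1 toolx [ 0.374 -0.02  -0.927]
```

Contact is where predicted (z 0.0497 vs 0.0500). Ease the pressure and slide down to the lip.

```bash
python3 -m crank '[[0,-0.5,0,0,0,0],[0,-1.5,0,0,0,0],[0,-2,0,0,0,0]]'; python3 -m crank '[[0,-1,0,0,0,0],[0,-1.5,0,0,0,0]]'
```

```text
t: 34.95
position: [0.4684, -0.3147, 0.0492]
eef_rot: [0.597, 0.379, -0.41, 0.577]
force: [0.5, -0.0, 2.1]
grip_width: 0.0615
t: 35.2
position: [0.4672, -0.3149, 0.0487]
eef_rot: [0.597, 0.379, -0.41, 0.577]
force: [1.4, -0.0, 1.9]
grip_width: 0.0617
```

```bash
python3 -m crank '[[0.2,-1,0,0,0,0],[0.2,-1.5,0,0,0,0]]'; python3 -m crank '[[0,-0.7,0,0,0,0],[0,-1.2,0,0,0,0]]'
```

```text
t: 35.45
position: [0.4669, -0.315, 0.0487]
eef_rot: [0.597, 0.378, -0.41, 0.577]
force: [6.0, 1.8, 4.8]
grip_width: 0.0615
t: 35.7
position: [0.4668, -0.3151, 0.0488]
eef_rot: [0.598, 0.377, -0.409, 0.577]
force: [7.5, 2.4, 3.7]
grip_width: 0.0615
```

Lip contact (force now upslope, TCP x within 0.5 mm of prediction). Releasing.

```bash
python3 -m crank '[[0,0.6,0,0,0,0],[0,0.6,0,0,0,0],[0,0.6,0,0,0,0],[0,0.6,0,0,0,0],[0,0.6,0,0,0,0],[0,0.6,0,0,0,0],[0,0.6,0,0,0,0]]' 0 10; python3 -m crank '[[-15,0,0,0,0,0],[-45,0,0,0,0,0],[-90,0,0,0,0,0],[-130,0,0,0,0,0],[-150,0,0,0,0,0],[-150,0,0,0,0,0],[-150,0,0,0,0,0]]'; python3 - <<'E'
from seg import *
s=robot.snapshot("scene");b=robot.snapshot("top");cv2.imwrite("pics/scene3.png",s[:,:,::-1]);cv2.imwrite("pics/top3.png",b[:,:,::-1]);cv2.imwrite("pics/g18.png",np.hstack([cv2.resize(s[80:160,200:280,::-1],(400,400),interpolation=cv2.INTER_CUBIC),cv2.resize(b[190:270,410:490,::-1],(400,400),interpolation=cv2.INTER_CUBIC)]))
E
```

```text
t: 36.58
position: [0.4674, -0.3151, 0.0491]
eef_rot: [0.598, 0.377, -0.409, 0.577]
force: [0.2, 0.5, 0.8]
grip_width: 0.0912
t: 37.45
position: [0.4099, -0.3116, 0.1872]
eef_rot: [0.598, 0.377, -0.409, 0.577]
force: [0.3, -0.6, -0.5]
grip_width: 0.0914
```

View pics/g18.png

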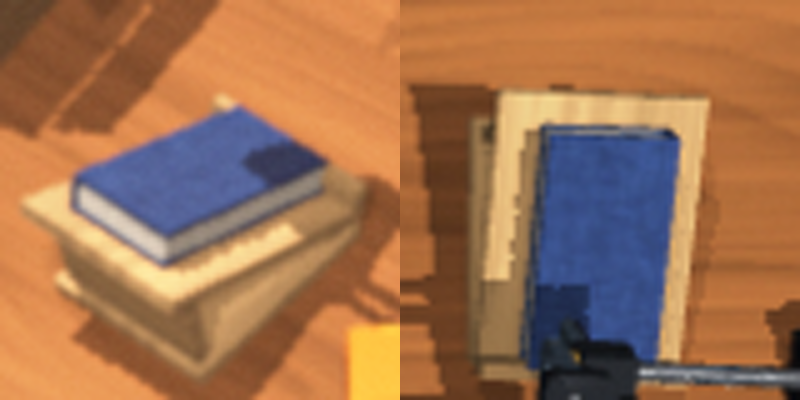

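View pics/scene3.png

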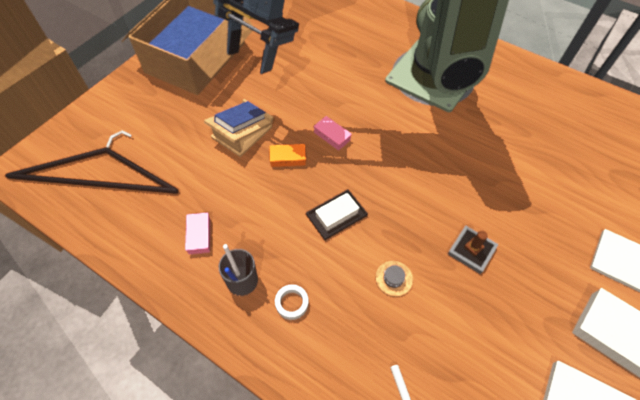

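View pics/top3.png

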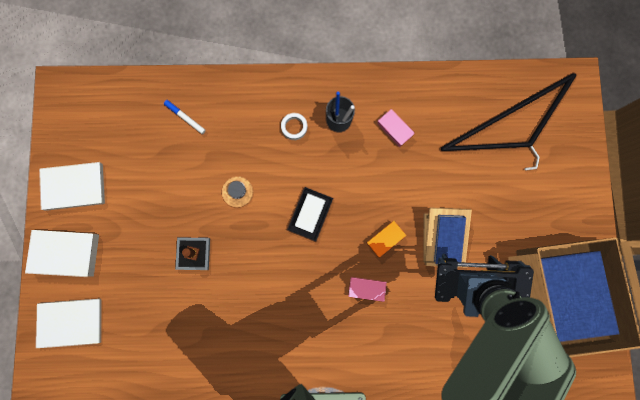

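Everything is in place; the cup (340,113) and tape (294,126) are at the same pixels as at the start. Numerical check next.

```bash
python3 - <<'E'
from seg import *
t=cv2.imread("pics/top3.png")[:,:,::-1];s=cv2.imread("pics/scene3.png")[:,:,::-1]
c=blob(t,(0,0,170),(180,60,255),(285,340,185,245),"top");print("box",rect("top",c,.03))
c=blob(s,(0,0,170),(180,60,255),(305,370,185,240),"scene");print("box sc",rect("scene",c,.03))
c=blob(t,(0,0,0),(180,110,140),(222,252,178,206),"top");print("tin",rect("top",c,.03))
c=blob(s,(0,0,0),(180,110,140),(378,412,262,295),"scene");print("tin sc",rect("scene",c,.025))
print("stamp foot c",proj("top",(.443,.3195,.08)),proj("scene",(.443,.3195,.08)))
# book top corners (scene crop 5x from 200,80): expected heights from 22deg tilt
k=np.radians(22);C=np.array([.4653,-.3137,.054]);u=np.array([np.cos(k),-np.sin(np.radians(3))*np.cos(k),np.sin(k)]);v=np.array([.052,.9986,0]);n=np.array([-np.sin(k),.02,np.cos(k)])
for a,b in((1,1),(1,-1),(-1,-1),(-1,1)):
    X=C+.06*a*u+.031*b*v+.01*n;print((a,b),"scene crop",np.round((proj("scene",X)-[200,80])*5+2),"top crop",np.round((proj("top",X)-[410,190])*5+2)+[400,0])
d=cv2.absdiff(t[95:145,270:365],cv2.imread("pics/top0.png")[95:145,270:365,::-1]);print("cup/tape diff px",int((d.max(2)>40).sum()))
c=robot.state();print(c["t"],c["force"],c["grip_width"])
cv2.imwrite("pics/fin.png",cv2.resize(s[215:285,440:510,::-1],(500,500),interpolation=cv2.INTER_CUBIC))
E
```

```text
box (array([538.8,  23.5]), array([48. , 87.6]), np.float32(-22.6))
box sc (array([539.4,  24.1]), array([52. , 91.3]), np.float32(-22.5))
tin (array([600.5, 208.8]), array([40.9, 45.6]), np.float32(44.5))
tin sc (array([606., 211.]), array([37.9, 45.5]), np.float32(29.9))
stamp foot c [185.4564975  252.24471307] [482.48374243 234.20542822]
(1, 1) scene crop [170. 238.] top crop [546. 134.]
(1, -1) scene crop [ 74. 177.] top crop [677. 139.]
(-1, -1) scene crop [240. 107.] top crop [651. 376.]
(-1, 1) scene crop [331. 163.] top crop [524. 371.]
cup/tape diff px 0
37.55 [ 0.25056074 -0.15533838  0.04795879] 0.09112502454461728
```

View pics/fin.png

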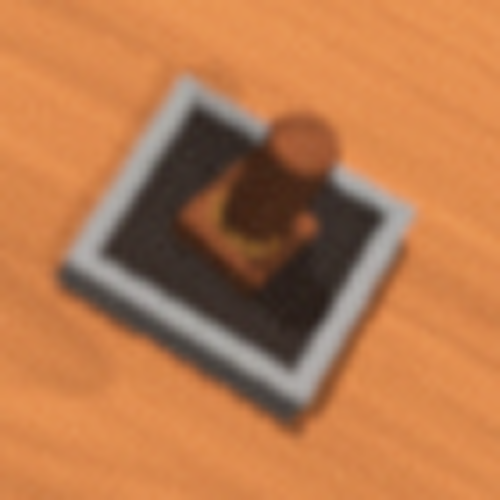

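The stamp's handle top is at crop (303,140), against (303,137) predicted. The book's visible corners match the ideal rest pose within about 1 px. Handing in.

```bash
python3 -c "
from cell import robot
print(robot.sign_off()); print(robot.state()['t'])"
```

```text
the job is handed in; nothing more can be done
None
the job is handed in; nothing more can be done
```

The job is handed in at t ≈ 37.6 s of the 109 s allowed; sign-off reports no verdict. In order, I placed and let go of:
1. The stamp, on the ink pad.
2. The tin, on the coaster.
3. The card box, in the tray.
4. The book, tilted 22°, lowered onto the plate and slid down until it touched the lip.

The last pictures showed:
- **Stamp:** upright, with its handle top within about 1 px of the predicted spot.
- **Tin:** centred on the coaster, at (600.5, 209) mm against (600.5, 210) in the top view. The scene view gave (606, 211), a 5 mm disagreement, and its outline of the tin was incomplete. Both are inside the 15 mm limit.
- **Card box:** flat in the tray, about 1 mm from the middle and at the same angle.
- **Book:** its visible corners lie within about 1 px of the ideal rest pose. The corners at the lip were partly hidden by the gripper in the top view.
- **Pen cup and tape roll:** no pixel change from the start.
- **Gripper:** open and clear of everything, with about 0.3 N on the wrist.

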